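Bring the milk jug round to the front of the lazy Susan

TASK

Turn the lazy Susan on the coffee counter by pushing its rim or one of its loop handles, gently, until the white milk jug on it (handle and spout) stands squarely at the front, facing the counter's near edge. Push the tray only: do not touch, lift or tip the things standing on it, leave everything beside it where it is, then draw the hand away and leave the tray at rest.

Things in the scene. Friction and masses are not known exactly. Their poses are not given: they have to be found in the camera images.
- susan_base: the lazy Susan's fixed dark steel foot, a disc of 170 mm diameter, 10 mm high, under the tray. Origin: on the turning axis, at counter height (z = 0). Its axes stay parallel to the world's: the front of the lazy Susan is its -x side, straight towards the counter's near edge, where the robot stands.
- tray (a joint): turning angle of the round wooden tray about its upright axis, rad, counted from 0 at the start (however the tray then stands), growing anticlockwise seen from above, endless both ways. The bearing turns with light friction (about 0.5 N at the rim) and stops by itself almost at once when no longer pushed.
- tray_floor (a point): centre of the tray's floor, on the turning axis, 26 mm above the counter; turns with the tray. The tray is brown wood, 260 mm across, underside 14 mm above the counter, with a lip 8 mm thick whose top is 46 mm above the counter.
- handle_a (a point): one of the tray's two dark iron loop handles, a quarter turn either side of the jug's place: a U of 10 mm bar on the rim. Its two side legs leave the lip 36 mm up and run straight out to 152 mm from the axis, 42 mm up; cross bar at 165 mm, 46 mm up. This point: midway between the legs, 152 mm from the axis, 42 mm up; leg centres 41 mm to either side of it.
- handle_b (a point): the same point of the other loop handle, half a turn from handle_a.
- milk_jug: white ceramic milk jug, loose on the tray, 61 mm across, 75 mm tall, with a spout and, on its far side from the spout, a loop handle reaching 51 mm from its axis (its +x), turned anywhere from along the rim to outward. About 64 mm from the turning axis. Origin: centre of its underside. Squarely at the front: straight towards -x of the turning axis, seen from above.
- sugar_pot: lidded white ceramic sugar pot without handles, loose on the tray, 59 mm across, 71 mm tall. Origin: centre of its underside.
- honey_jar: amber glass honey jar with brass lid, loose on the tray, 56 mm across, 68 mm tall. Origin: centre of its underside.
- shaker: steel cocoa shaker with domed top, loose on the tray, 53 mm across, 73 mm tall. Origin: centre of its underside.
- syrup: green syrup bottle, loose in the middle of the tray, 48 mm across, 165 mm tall. Origin: centre of its underside.
- mug: white coffee mug, 80 mm across, 92 mm tall, handle at its +y, on the counter to the right of the lazy Susan. Origin: centre of its underside.
- tumbler: glass tumbler, 68 mm across, 100 mm tall, on the counter to the left of the lazy Susan. Origin: centre of its underside.
- teaspoon: steel teaspoon 140 mm long, lying on the counter to the left of the lazy Susan. Origin: on its underside at mid-length.
Things that resemble listed ones, but are neither listed nor needed, are in the scene too. What is shaped like the honey_jar but turquoise is not meant.

How it is judged (in metres and radians):
At the end, for the whole second after the job is handed in: Milk jug's axis within 13.5 mm (about 12 degrees) either side of the line from the turning axis straight to the near edge (-x), and over 45 mm in front of that axis. Tray at rest, all five things upright on it; mug, tumbler and teaspoon within 20 mm of their starts (y of milk_jug in the frame of susan_base between -0.0135 and 0.0135 m and x of milk_jug in the frame of susan_base below -0.045 m and velocity of joint tray between -0.03 and 0.03 rad/s and z of each of milk_jug, sugar_pot, honey_jar, shaker, syrup in the frame of tray_floor below 0.006 m and angle between each of milk_jug, sugar_pot, honey_jar, shaker, syrup's own z axis and vertical below 0.15 rad and linear speed of milk_jug below 0.01 m/s and distance of each of mug, tumbler, teaspoon from where it was at the start of the episode below 0.02 m); the robot touches nothing.
It fails at once if the robot touches something standing on the tray (over 1 N): only the tray may be pushed (contact force between any of the arm, the fingers and milk_jug above 1 N or contact force between any of the arm, the fingers and sugar_pot above 1 N or contact force between any of the arm, the fingers and honey_jar above 1 N or contact force between any of the arm, the fingers and shaker above 1 N or contact force between any of the arm, the fingers and syrup above 1 N).
It fails at once if something is lifted off the tray (over 8 mm) or tipped (over 15 degrees) (z of any of milk_jug, sugar_pot, honey_jar, shaker, syrup in the frame of tray_floor above 0.008 m or angle between any of milk_jug, sugar_pot, honey_jar, shaker, syrup's own z axis and vertical above 0.26 rad).
It fails at once if the tray is spun faster than 2.5 rad/s (velocity of joint tray above 2.5 rad/s or velocity of joint tray below -2.5 rad/s).
It fails at once if the mug, tumbler or teaspoon beside the lazy Susan is moved more than 20 mm (distance of any of mug, tumbler, teaspoon from where it was at the start of the episode above 0.02 m).
It also fails if it takes over 48 s, if anything falls off the work surface, if the arm or the gripper's body presses on something with over 40 N, if the wrist force passes 120 N, or if a joint passes its speed limit or range.

ROBOT

A 7-joint arm with a two-finger parallel gripper is mounted at the origin on the work surface. World frame = base frame: x ahead of the robot, y to its left, z up, the work surface at z = 0. Lengths are in mm, angles in rad, forces in N, time in s.
With the tool pointing down it reaches from about 375 to 925 mm from the base axis. Payload 3.1 kg.
Tool frame: the origin (TCP) lies between the finger pads; the fingertips stand manip.nose_length ahead of it and the grasp point (between the pads) lies 5 mm behind it (manip.nose_length is the distance from the TCP to the fingertips, in mm); z points along the fingers, y is the line along which they close (so a half turn about z gives the same grasp; the last joint's range is limited). The gripper opens to 85 mm and grips with 20 to 120 N. Pads are 22 mm wide; open, the fingers measure 114 mm over their backs; the gripper's body (76 mm by 85 mm) begins 54 mm behind the grasp point. The pads swing forward as they close: fully open they stand 13 mm farther back than shut.
Start: joints at [1.089, 0.383, 0.044, 1.598, -0.018, 1.161, -0.05], TCP at [243.409, -602.707, 245.269] pointing down, gripper open.
Joint ranges: [-2.61, 2.61], [-0.41, 2.15], [-1.48, 1.57], [0, 2.5], [-1.57, 4.71], [0.05, 1.97], [-2.85, 2.85]. Speed limits (rad/s): [2.79, 2.79, 3.14, 3.14, 3.14, 3.14, 3.14].

INTERFACE

Orientations are given as [roll, pitch, yaw] about the fixed x, y, z axes, in that order (R = Rz(yaw) Ry(pitch) Rx(roll)).
In Python, from plant import manip, viewer, job gives the robot as it stands.
- The arm moves only by the tool drive_tool, never from a script. Its arguments are lists of equal length, an entry for each row: "jaw": the finger opening in cm, from 0 to 8.54; "xyz": the shift along the tool's x, y, z in cm, a list of three; "spin": the turn about the tool's z in rad. A call has 1 to 20 rows; each row is the pose to reach, as a shift and turn from the pose commanded when the call began, along the tool's axes at that moment; what a row does not reach only later rows make up. A row lasts 1/10 s, in which the tool goes at most 50 mm and 8.59 degrees, less where a joint would pass 70% of its speed; a pose out of reach is approached as far as the arm can. A call with a gripper value outside its range is refused whole. The fingers move at their own pace and stop on an object; "force" is the grip in N (left out, the last holds). Time passes only in rows, so rows that repeat a pose let the fingers close. It gives the time, the measured TCP pose, the force, the opening and the grip force at its end, in the units of the state.
- manip.state(): the state, without advancing time (a new reading comes with each control period).
- viewer.capture(name): name is "scene" or "side" or "wrist"; returns a dict with "pixels" (384x512x3 uint8, red, green, blue), "camera_matrix" (3x3 intrinsics, pixels), "pose" (4x4, takes a point from camera to world coordinates). Camera axes: x right, y down, z forward; pixel columns grow to the right and rows downward; lengths in mm; the calibration is good to about 2 mm. A picture is of the moment at which its call begins. There is no depth.
- job.job_done(): hands the job in; it is judged then, once.
The state is a dict: "time_s": time; "qpos": joint angles; "joint_velocities": joint speeds; "joint_torque": joint torques, N m; "ee_pos": TCP position; "ee_rot": TCP orientation; "wrist_force": force on the tool from outside, world axes, zero at the start; "torque": the same for the moment, N m; "width": finger opening in mm; "grip_force": force on a finger pad.
Only numpy, scipy, OpenCV 4.12 (cv2) and the standard library are available. Lean on these libraries where they do the work, as an engineer would, in place of code of your own. Each camera call takes 0.05 s, during which the arm holds its last target. There are 200 camera calls.

## Working session

There is one attempt and no reset: what is moved stays moved. The work goes in short steps, Python scripts to look and compute and a tool call to move; the robot and the scene stay as the last step left them, time stands still between calls to the robot, and variables do not carry over. Pictures are saved under pics/ and viewed, at most 10 in all, crops included, and the job is handed in when it is done.

Besides the shell and the picture viewer there is one more tool, called after ">>>" by a JSON object that holds its "name" and its "arguments", one argument or row to a line. drive_tool: Moves the arm, as the interface text tells. Its arguments: {"type":"object","properties":{"jaw":{"type":"array","items":{"type":"number"}},"xyz":{"type":"array","items":{"type":"array","items":{"type":"number"}}},"spin":{"type":"array","items":{"type":"number"}},"force":{"type":"number"}},"required":["jaw","xyz","spin"]}

```bash
mkdir -p pics; cat > h.py <<'E'
import numpy as np, cv2
from plant import manip, viewer, job
def snap(cam,name):
    c=viewer.capture(cam); cv2.imwrite(f'pics/{name}.png',c['pixels'][:,:,::-1]); np.savez(f'pics/{name}.npz',K=c['camera_matrix'],T=c['pose']); return c
def ray(name,u,v,z):
    d=np.load(f'pics/{name}.npz'); r=d['T'][:3,:3]@np.linalg.solve(d['K'],[u,v,1]); o=d['T'][:3,3]
    return o+r*(z-o[2])/r[2]
def proj(name,P):
    d=np.load(f'pics/{name}.npz'); P=np.atleast_2d(P); q=(P-d['T'][:3,3])@d['T'][:3,:3]@d['K'].T
    return q[:,:2]/q[:,2:]
E
python3 - <<'E'
from h import *
np.set_printoptions(precision=3,suppress=True)
for c in ('scene','side'):
    d=snap(c,c+'0'); print(d['pose'],d['camera_matrix'][0])
a=cv2.imread('pics/scene0.png');
cv2.imwrite('pics/scene0b.png',cv2.resize(a,(800,600),interpolation=cv2.INTER_CUBIC))
print(manip.state(),manip.nose_length)
E
```

```text
[[   0.71     0.427   -0.56  1108.058]
 [   0.704   -0.406    0.583 -559.149]
 [   0.022   -0.808   -0.589  705.96 ]
 [   0.       0.       0.       1.   ]] [468.618   0.    257.905]
[[ -0.944  -0.196   0.267 250.127]
 [ -0.331   0.544  -0.771 868.129]
 [  0.006  -0.816  -0.578 655.514]
 [  0.      0.      0.      1.   ]] [444.586   0.    254.057]
{'time_s': 0.1, 'qpos': array([ 1.089,  0.384,  0.044,  1.599, -0.018,  1.161, -0.05 ]), 'joint_velocities': array([-0.001, -0.003, -0.001, -0.003,  0.001, -0.   , -0.001]), 'joint_torque': array([  0.003, -43.473,   1.029, -25.045,   0.011,   0.005,   0.   ]), 'ee_pos': array([ 243.062, -601.961,  243.999]), 'ee_rot': array([-3.139,  0.   ,  0.384]), 'wrist_force': array([ 0.231, -0.336, -0.22 ]), 'torque': array([ 0.029,  0.015, -0.006]), 'grip_force': 0.0, 'width': 85.03249617668723} 14.0
```

View pics/scene0b.png

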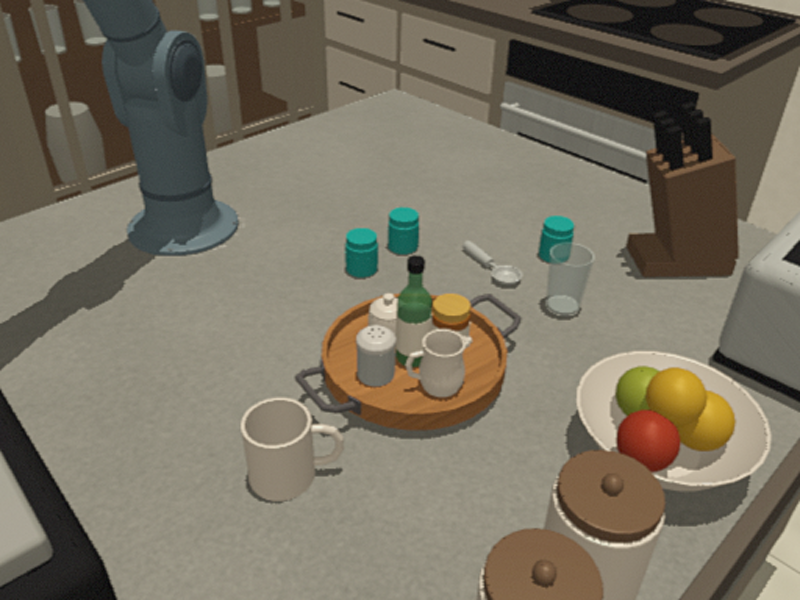

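View pics/side0.png

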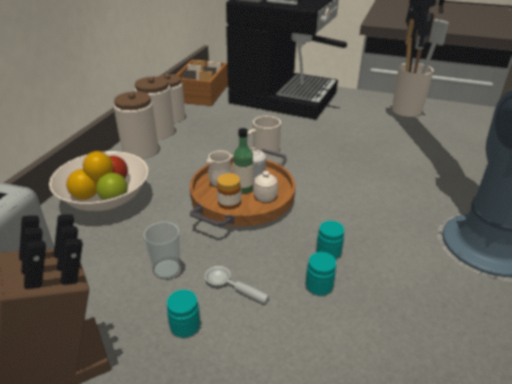

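The scene view (800x600) shows the tray at about (415,360). The white jug with spout and handle is at (442,365), on the tray's far side from the robot. The loop handles are at (328,388) and (497,315), the mug at (280,450), the tumbler at (568,280) and the spoon at (493,265). The three turquoise jars are decoys. The side view agrees, with the jug at (220,167). I'll enlarge both.

```bash
python3 - <<'E'
from h import *
a=cv2.imread('pics/scene0.png')[155:290,180:350]; b=cv2.imread('pics/side0.png')[110:250,165:310]
cv2.imwrite('pics/cA.png',cv2.resize(a,None,fx=4.4,fy=4.4,interpolation=cv2.INTER_CUBIC))
cv2.imwrite('pics/cB.png',cv2.resize(b,None,fx=4.2,fy=4.2,interpolation=cv2.INTER_CUBIC))
E
```

```text
(no output)
```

View pics/cA.png

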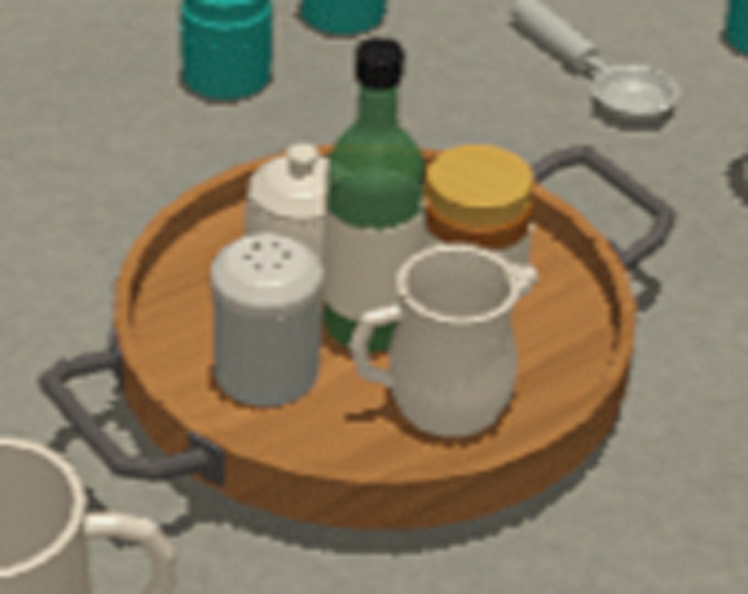

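View pics/cB.png

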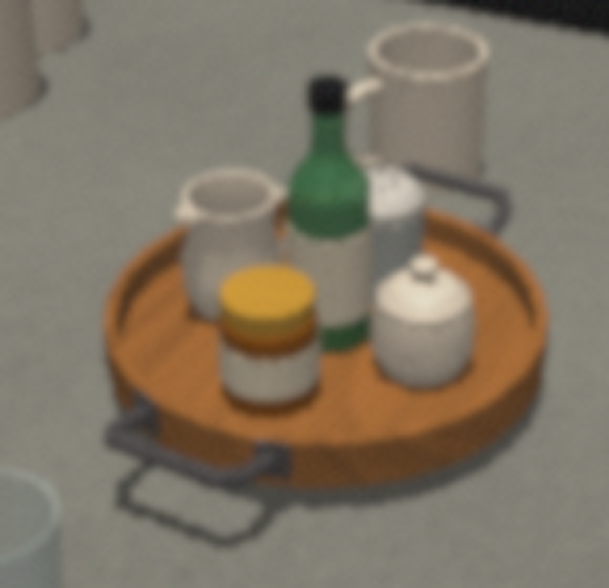

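```bash
python3 - <<'E'
from h import *
from scipy.optimize import least_squares
np.set_printoptions(precision=1,suppress=True)
A=lambda x,y,z:ray('scene0',180+(x+.5)/4.4-.5,155+(y+.5)/4.4-.5,z)[:2]
B=lambda x,y,z:ray('side0',165+(x+.5)/4.2-.5,110+(y+.5)/4.2-.5,z)[:2]
S=lambda x,y,z:ray('scene0',(x+.5)*.64-.5,(y+.5)*.64-.5,z)[:2]
def fit(P):
    r=least_squares(lambda p:np.hypot(*(P-p[:2]).T)-p[2],[500,0,130]).x; return r
pa=np.array([A(*p,46) for p in [(116,300),(634,318),(380,482),(560,425),(180,410),(130,240),(200,168)]])
pb=np.array([B(*p,46) for p in [(107,320),(548,322),(340,447),(480,420),(460,220)]])
print('fit',fit(pa),fit(pb))
for n,f in(('A',A),('B',B)):
    q={'A':[(45,380),(122,470),(585,150),(672,218)],'B':[(110,435),(225,482),(508,200)]}[n]
    print(n,'handle',[f(*p,46) for p in q])
print('jug',A(456,283,75),B(229,193,75)); print('syrup',A(380,50,165),B(328,85,165))
print('shaker',A(267,255,70),'sugar',A(302,160,71),B(425,268,71),'honey',A(480,178,68),B(267,292,68))
print('mug',S(280,424,92),B(428,50,92),'mughandle',S(342,442,50),S(335,465,25))
print('tumbler',S(571,259,100),S(563,307,0),'spoon',S(467,245,3),S(522,278,3))
print('turq',S(362,238,68),S(404,217,68),S(558,226,68))
print('bowl',S(672,415,55),S(578,395,55))
E
```

```text
fit [570.6  25.  130.7] [569.9  27.  129. ]
A handle [array([ 510.8, -136. ]), array([ 581.3, -148.5]), array([569.2, 192.3]), array([639.5, 178.2])]
B handle [array([638.7, 175.9]), array([565.9, 191.5]), array([ 507.5, -130.2])]
jug [619.3  29.7] [657.7 -32.7]
syrup [546.3  48.8] [588.8 -23.3]
shaker [536.8 -16.8] sugar [493.3  49.7] [520.8   1. ] honey [565.2 108.4] [599.   51.1]
mug [ 601.6 -229.3] [ 593.7 -227. ] mughandle [ 641.6 -171.9] [ 645.6 -187.4]
tumbler [640.4 295.3] [635.8 306.8] spoon [408.3 333.1] [541.7 321.1]
turq [338.8 139.9] [337.6 240.2] [540.6 411.7]
bowl [897.8 150.2] [795.3  95.5]
```

```bash
python3 - <<'E'
from h import *
np.set_printoptions(precision=1,suppress=True)
A=lambda x,y,z:ray('scene0',180+(x+.5)/4.4-.5,155+(y+.5)/4.4-.5,z)[:2]
B=lambda x,y,z:ray('side0',165+(x+.5)/4.2-.5,110+(y+.5)/4.2-.5,z)[:2]
C=np.array([570.3,26])
for n,ps in dict(jug=[A(456,283,101),B(229,193,101)],syrup=[A(380,48,191),B(328,82,191)],shaker=[A(267,252,97)],sugar=[A(302,158,97),B(425,266,97)],honey=[A(480,178,94),B(267,292,94)],jughandle=[A(360,340,70)]).items():
    for p in ps: d=p-C; print(n,p,np.hypot(*d),np.degrees(np.arctan2(d[1],d[0])))
E
```

```text
jug [639.5   5.4] 72.15585406509888 -16.574924558688494
jug [639.4   7.6] 71.53504053273876 -14.889251685455298
syrup [572.2  20.8] 5.53309215607658 -70.25599580675954
syrup [572.1  20.6] 5.6480868643515745 -71.4219101223066
shaker [559.4 -38.2] 65.16372395578527 -99.64426667572583
sugar [517.2  25.9] 53.08011892899121 -179.92698593389213
sugar [509.4  37.6] 62.00756439099189 169.19747542741814
honey [587.4  81.2] 57.72897997297171 72.81109657675995
honey [583.5  87.2] 62.62440903431255 77.80787021296462
jughandle [612.4 -28.9] 69.13640058577087 -52.514160343240725
```

>>> {"name": "drive_tool", "arguments": {
  "jaw": [0, 0, 0, 0, 0, 0, 0, 0, 0, 0, 0, 0, 0, 0, 0, 0, 0, 0, 0, 0],
  "xyz": [
    [2, -1.6, 0],
    [5, -4, 0],
    [9, -7.2, 0],
    [13, -10.4, 0],
    [17, -13.6, 0],
    [21, -16.8, 0],
    [25, -20, 0],
    [29, -23.2, 0],
    [33, -26.4, 0],
    [37, -29.6, 0],
    [41, -32.8, 0],
    [45, -36, 0],
    [49, -39.2, 0],
    [53, -42.4, 0],
    [57, -45.6, 0],
    [61, -48.9, 0],
    [64, -51.3, 0],
    [66.5, -53.3, 0],
    [68, -54.5, 0],
    [68, -54.5, 0]
  ],
  "spin": [0, 0, 0.03, 0.06, 0.1, 0.14, 0.18, 0.22, 0.26, 0.3, 0.34, 0.38, 0.42, 0.46, 0.5, 0.53, 0.56, 0.56, 0.56, 0.56]
}}

```text
time_s: 2.1
ee_pos: [669.3, 162.6, 244.1]
ee_rot: [-3.139, 0.002, -0.17]
wrist_force: [0.0, 0.4, 0.9]
width: 0.2
grip_force: 0.0
```

```bash
python3 - <<'E'
from h import *
s=manip.state(); print(s['time_s'],s['ee_pos'],s['ee_rot'],s['qpos'],s['width'],s['wrist_force'])
E
```

```text
2.1 [669.31629265 162.6301048  244.1184822 ] [-3.13872031e+00  2.16436097e-03 -1.69681355e-01] [-0.01546056  0.48939938 -0.38848368  1.47575524  0.18736795  1.21409427
 -2.16877366] 0.18938901898442542 [0.04850528 0.4252217  0.85365427]
```

>>> {"name": "drive_tool", "arguments": {
  "jaw": [0, 0, 0, 0, 0, 0, 0, 0, 0, 0, 0, 0],
  "xyz": [
    [0, 0, 1],
    [0, 0, 3],
    [0, 0, 6],
    [0, 0, 9],
    [0, 0, 12],
    [0, 0, 14.5],
    [0, 0, 16.5],
    [0, 0, 18],
    [0, 0, 19.5],
    [0, 0, 20.5],
    [0, 0, 20.5],
    [0, 0, 20.5]
  ],
  "spin": [0, 0, 0, 0, 0, 0, 0, 0, 0, 0, 0, 0]
}}

```text
time_s: 3.3
ee_pos: [670.3, 157.4, 40.7]
ee_rot: [-3.141, -0.001, -0.176]
wrist_force: [0.4, -0.3, 0.6]
width: -0.1
grip_force: 0.0
```

```bash
cat > plan.py <<'E'
# rows (cm, rad) in tool axes: handle angle phi (deg list), along/lat offset of finger, from commanded pose p0,yaw0
import numpy as np
def plan(p0,yaw0,phis,along=146,lats=None,C=(570.3,25.5)):
    xs=[];sp=[]
    X=np.array([np.cos(yaw0),np.sin(yaw0)]);Y=np.array([np.sin(yaw0),-np.cos(yaw0)])
    for i,f in enumerate(np.radians(phis)):
        lat=57 if lats is None else lats[i]
        p=np.array(C)+along*np.array([np.cos(f),np.sin(f)])+lat*np.array([np.sin(f),-np.cos(f)])
        d=p-p0; xs.append([round(float(d@X)/10,1),round(float(d@Y)/10,1),0]); sp.append(round(float(yaw0-(f-np.pi/2)),2))
    print(xs);print(sp); print('end',p,f-np.pi/2)
E
python3 - <<'E'
from h import *
from plan import plan
c=snap('scene','s1'); cv2.imwrite('pics/s1c.png',cv2.resize(c['pixels'][100:300,170:400,::-1],None,fx=3,fy=3))
s=manip.state(); print(s['ee_pos'],s['ee_rot'],s['wrist_force'])
plan((669.4,157.5),-0.176,[80]*3+[81,83,86,89,92,95,98,101,104,107,110,113,116,119,121,122,122],lats=[70,64,60]+[57]*17)
E
```

```text
[670.69724544 157.64217874  41.35038334] [-3.14066547e+00 -1.74455816e-03 -1.76141266e-01] [ 0.81041256 -0.2951728  -0.32167532]
[[-0.5, 0.1, 0], [-1.1, 0.1, 0], [-1.5, 0.1, 0], [-2.0, 0.0, 0], [-2.5, -0.2, 0], [-3.3, -0.4, 0], [-4.1, -0.6, 0], [-4.9, -0.7, 0], [-5.7, -0.8, 0], [-6.6, -0.9, 0], [-7.4, -0.9, 0], [-8.2, -0.9, 0], [-9.0, -0.9, 0], [-9.8, -0.8, 0], [-10.6, -0.6, 0], [-11.4, -0.4, 0], [-12.2, -0.2, 0], [-12.7, -0.0, 0], [-13.0, 0.1, 0], [-13.0, 0.1, 0]]
[-0.0, -0.0, -0.0, -0.02, -0.05, -0.11, -0.16, -0.21, -0.26, -0.32, -0.37, -0.42, -0.47, -0.53, -0.58, -0.63, -0.68, -0.72, -0.73, -0.73]
end [541.2705289 179.5204201] 0.5585053606381853
```

View pics/s1c.png

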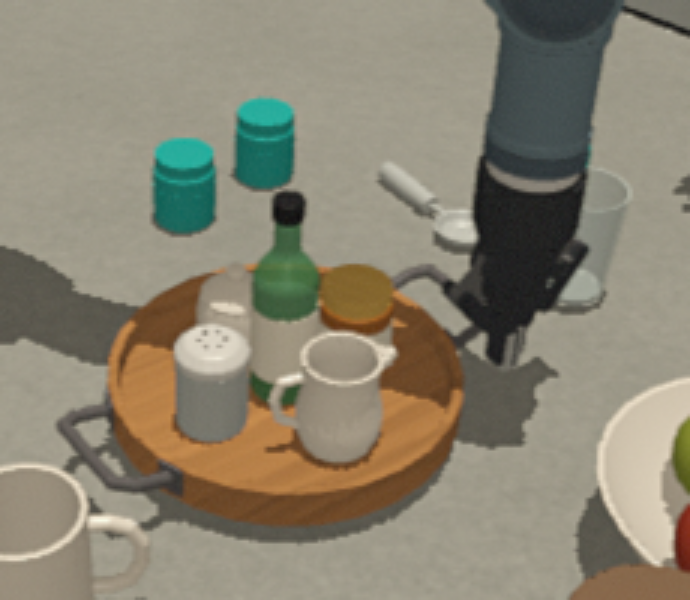

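The closed fingertips are at crop (508,355), just outside the handle leg at (465,335) and clear of everything on the tray. I'm starting the push.

>>> {"name": "drive_tool", "arguments": {
  "jaw": [0, 0, 0, 0, 0, 0, 0, 0, 0, 0, 0, 0, 0, 0, 0, 0, 0, 0, 0, 0],
  "xyz": [
    [-0.5, 0.1, 0],
    [-1.1, 0.1, 0],
    [-1.5, 0.1, 0],
    [-2.0, 0.0, 0],
    [-2.5, -0.2, 0],
    [-3.3, -0.4, 0],
    [-4.1, -0.6, 0],
    [-4.9, -0.7, 0],
    [-5.7, -0.8, 0],
    [-6.6, -0.9, 0],
    [-7.4, -0.9, 0],
    [-8.2, -0.9, 0],
    [-9.0, -0.9, 0],
    [-9.8, -0.8, 0],
    [-10.6, -0.6, 0],
    [-11.4, -0.4, 0],
    [-12.2, -0.2, 0],
    [-12.7, 0, 0],
    [-13, 0.1, 0],
    [-13, 0.1, 0]
  ],
  "spin": [0, 0, 0, -0.02, -0.05, -0.11, -0.16, -0.21, -0.26, -0.32, -0.37, -0.42, -0.47, -0.53, -0.58, -0.63, -0.68, -0.72, -0.73, -0.73]
}}

```text
time_s: 5.35
ee_pos: [540.9, 179.0, 40.2]
ee_rot: [-3.142, 0.001, 0.554]
wrist_force: [-0.2, 0.5, -0.4]
width: 0.2
grip_force: 0.0
```

```bash
python3 - <<'E'
from h import *
from plan import plan
c=snap('scene','s2'); d=snap('side','s2s')
cv2.imwrite('pics/s2c.png',np.hstack([cv2.resize(x['pixels'][sl][:,:,::-1],(400,400)) for x,sl in((c,np.s_[100:300,170:370]),(d,np.s_[60:260,130:330]))]))
s=manip.state(); print(s['ee_pos'],s['ee_rot'],s['qpos'],s['wrist_force'])
plan((541.3,179.5),0.554,[123,125,128,131,134,137,140,143,146,149,152,155,158,161,164,167,170,172,173,173])
E
```

```text
[541.70280738 179.04926975  40.34333441] [3.14147285e+00 2.62847607e-05 5.53597607e-01] [ 0.04463122  0.5646551  -0.52835167  1.9013629   0.39407762  0.77945351
 -1.71826062] [0.98051244 0.20131095 0.22879996]
[[-0.3, -0.1, 0], [-0.8, -0.3, 0], [-1.6, -0.5, 0], [-2.4, -0.7, 0], [-3.2, -0.9, 0], [-4.0, -1.0, 0], [-4.8, -1.0, 0], [-5.6, -1.1, 0], [-6.4, -1.0, 0], [-7.3, -1.0, 0], [-8.1, -0.9, 0], [-8.9, -0.7, 0], [-9.7, -0.5, 0], [-10.5, -0.3, 0], [-11.2, -0.0, 0], [-12.0, 0.3, 0], [-12.7, 0.6, 0], [-13.2, 0.9, 0], [-13.5, 1.0, 0], [-13.5, 1.0, 0]]
[-0.02, -0.06, -0.11, -0.16, -0.21, -0.27, -0.32, -0.37, -0.42, -0.48, -0.53, -0.58, -0.63, -0.69, -0.74, -0.79, -0.84, -0.88, -0.89, -0.89]
end [432.33481443  99.86805478] 1.4486232791552935
```

View pics/s2c.png

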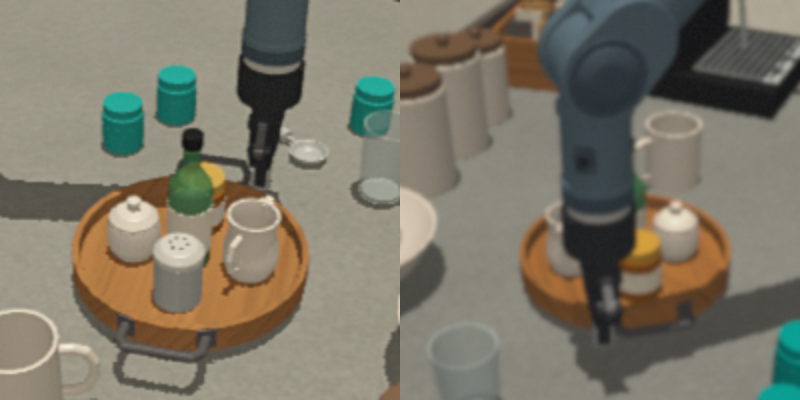

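The tray has turned with the finger: the jug is now at (252,240) in the left half, and nothing has been disturbed. Continuing.

>>> {"name": "drive_tool", "arguments": {
  "jaw": [0, 0, 0, 0, 0, 0, 0, 0, 0, 0, 0, 0, 0, 0, 0, 0, 0, 0, 0, 0],
  "xyz": [
    [-0.3, -0.1, 0],
    [-0.8, -0.3, 0],
    [-1.6, -0.5, 0],
    [-2.4, -0.7, 0],
    [-3.2, -0.9, 0],
    [-4.0, -1.0, 0],
    [-4.8, -1.0, 0],
    [-5.6, -1.1, 0],
    [-6.4, -1.0, 0],
    [-7.3, -1.0, 0],
    [-8.1, -0.9, 0],
    [-8.9, -0.7, 0],
    [-9.7, -0.5, 0],
    [-10.5, -0.3, 0],
    [-11.2, 0, 0],
    [-12.0, 0.3, 0],
    [-12.7, 0.6, 0],
    [-13.2, 0.9, 0],
    [-13.5, 1.0, 0],
    [-13.5, 1.0, 0]
  ],
  "spin": [-0.02, -0.06, -0.11, -0.16, -0.21, -0.27, -0.32, -0.37, -0.42, -0.48, -0.53, -0.58, -0.63, -0.69, -0.74, -0.79, -0.84, -0.88, -0.89, -0.89]
}}

```text
time_s: 7.45
ee_pos: [431.9, 99.1, 40.3]
ee_rot: [-3.141, 0.0, 1.443]
wrist_force: [0.7, 0.6, 0.8]
width: -0.1
grip_force: 0.0
```

```bash
python3 - <<'E'
from h import *
from plan import plan
s=manip.state(); print(s['ee_pos'],s['ee_rot'],s['qpos'],s['wrist_force'])
plan((432.3,99.9),1.444,[174,176,179,182,185,188,191,194,197,200,203,206,209,212,215,218,221,223,224,224])
E
```

```text
[431.94490693  99.14915092  40.2775544 ] [-3.14146819e+00  3.52585818e-04  1.44292926e+00] [ 0.37986668  0.43358419 -0.77155723  2.1890101   0.47855655  0.69015732
 -0.85180271] [0.66584426 0.56147288 0.81119294]
[[-0.3, -0.1, 0], [-0.8, -0.3, 0], [-1.6, -0.5, 0], [-2.4, -0.7, 0], [-3.2, -0.8, 0], [-4.0, -1.0, 0], [-4.8, -1.0, 0], [-5.6, -1.0, 0], [-6.4, -1.0, 0], [-7.3, -1.0, 0], [-8.1, -0.9, 0], [-8.9, -0.7, 0], [-9.7, -0.5, 0], [-10.5, -0.3, 0], [-11.2, -0.0, 0], [-12.0, 0.3, 0], [-12.7, 0.7, 0], [-13.2, 0.9, 0], [-13.5, 1.0, 0], [-13.5, 1.0, 0]]
[-0.02, -0.06, -0.11, -0.16, -0.21, -0.27, -0.32, -0.37, -0.42, -0.48, -0.53, -0.58, -0.63, -0.69, -0.74, -0.79, -0.84, -0.88, -0.89, -0.89]
end [425.68086203 -34.91775347] 2.3387411976724017
```

>>> {"name": "drive_tool", "arguments": {
  "jaw": [0, 0, 0, 0, 0, 0, 0, 0, 0, 0, 0, 0, 0, 0, 0, 0, 0, 0, 0, 0],
  "xyz": [
    [-0.3, -0.1, 0],
    [-0.8, -0.3, 0],
    [-1.6, -0.5, 0],
    [-2.4, -0.7, 0],
    [-3.2, -0.8, 0],
    [-4.0, -1.0, 0],
    [-4.8, -1.0, 0],
    [-5.6, -1.0, 0],
    [-6.4, -1.0, 0],
    [-7.3, -1.0, 0],
    [-8.1, -0.9, 0],
    [-8.9, -0.7, 0],
    [-9.7, -0.5, 0],
    [-10.5, -0.3, 0],
    [-11.2, 0, 0],
    [-12.0, 0.3, 0],
    [-12.7, 0.7, 0],
    [-13.2, 0.9, 0],
    [-13.5, 1.0, 0],
    [-13.5, 1.0, 0]
  ],
  "spin": [-0.02, -0.06, -0.11, -0.16, -0.21, -0.27, -0.32, -0.37, -0.42, -0.48, -0.53, -0.58, -0.63, -0.69, -0.74, -0.79, -0.84, -0.88, -0.89, -0.89]
}}

```text
time_s: 9.45
ee_pos: [425.1, -36.0, 40.3]
ee_rot: [3.141, 0.0, 2.333]
wrist_force: [-0.5, 0.9, 0.0]
width: -0.0
grip_force: 0.0
```

```bash
python3 - <<'E'
from h import *
from plan import plan
c=snap('scene','s3'); d=snap('side','s3s')
cv2.imwrite('pics/s3c.png',np.hstack([cv2.resize(x['pixels'][sl][:,:,::-1],(400,400)) for x,sl in((c,np.s_[140:300,170:330]),(d,np.s_[90:250,150:310]))]))
s=manip.state(); print(s['ee_pos'],s['ee_rot'],s['qpos'],s['wrist_force'])
plan((425.7,-34.9),2.334,[225,227,230,233,236,239,242,245,248,251,254,257,260,263,265,267,268,268])
E
```

```text
[424.97366046 -35.4205337   40.32315427] [3.14145685e+00 1.73279246e-05 2.33361257e+00] [ 0.84652738  0.47490741 -0.9482335   2.22108796  0.5970457   0.72163551
  0.24575654] [-1.30931609  0.55498382  0.80362992]
[[-0.3, -0.1, 0], [-0.8, -0.3, 0], [-1.6, -0.5, 0], [-2.4, -0.7, 0], [-3.2, -0.9, 0], [-4.0, -1.0, 0], [-4.8, -1.0, 0], [-5.6, -1.0, 0], [-6.4, -1.0, 0], [-7.3, -1.0, 0], [-8.1, -0.9, 0], [-8.9, -0.7, 0], [-9.7, -0.5, 0], [-10.5, -0.3, 0], [-11.0, -0.1, 0], [-11.5, 0.1, 0], [-11.7, 0.2, 0], [-11.7, 0.2, 0]]
[-0.02, -0.06, -0.11, -0.16, -0.21, -0.27, -0.32, -0.37, -0.42, -0.48, -0.53, -0.58, -0.63, -0.69, -0.72, -0.76, -0.77, -0.77]
end [ 508.23939634 -118.42178943] 3.106686068549907
```

View pics/s3c.png

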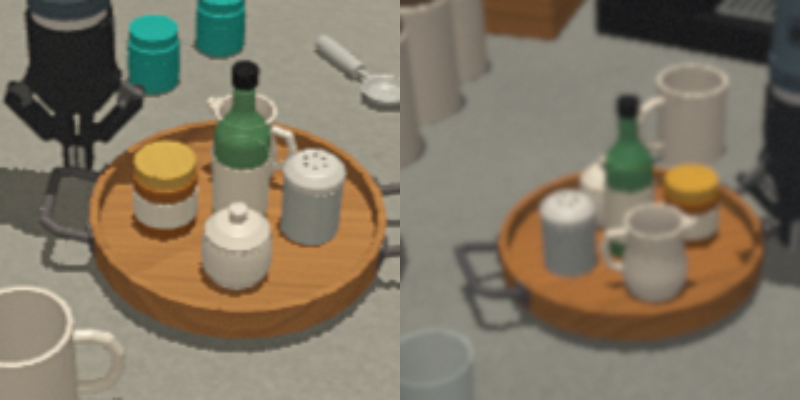

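The left half shows the finger at (78,160) pushing the loop and the jug behind the syrup at (245,110). The right half shows the jug at (655,225). Continuing to near the target.

>>> {"name": "drive_tool", "arguments": {
  "jaw": [0, 0, 0, 0, 0, 0, 0, 0, 0, 0, 0, 0, 0, 0, 0, 0, 0, 0],
  "xyz": [
    [-0.3, -0.1, 0],
    [-0.8, -0.3, 0],
    [-1.6, -0.5, 0],
    [-2.4, -0.7, 0],
    [-3.2, -0.9, 0],
    [-4.0, -1.0, 0],
    [-4.8, -1.0, 0],
    [-5.6, -1.0, 0],
    [-6.4, -1.0, 0],
    [-7.3, -1.0, 0],
    [-8.1, -0.9, 0],
    [-8.9, -0.7, 0],
    [-9.7, -0.5, 0],
    [-10.5, -0.3, 0],
    [-11.0, -0.1, 0],
    [-11.5, 0.1, 0],
    [-11.7, 0.2, 0],
    [-11.7, 0.2, 0]
  ],
  "spin": [-0.02, -0.06, -0.11, -0.16, -0.21, -0.27, -0.32, -0.37, -0.42, -0.48, -0.53, -0.58, -0.63, -0.69, -0.72, -0.76, -0.77, -0.77]
}}

```text
time_s: 11.35
ee_pos: [507.5, -118.8, 40.2]
ee_rot: [3.141, 0.0, 3.103]
wrist_force: [0.2, 0.8, 0.3]
width: 0.2
grip_force: 0.0
```

```bash
python3 - <<'E'
from h import *
c=snap('scene','s4'); d=snap('side','s4s')
cv2.imwrite('pics/s4c.png',np.hstack([cv2.resize(x['pixels'][sl][:,:,::-1],(400,400),interpolation=cv2.INTER_CUBIC) for x,sl in((c,np.s_[160:280,195:315]),(d,np.s_[120:240,190:310]))]))
s=manip.state(); print(s['ee_pos'],s['ee_rot'],s['qpos'],s['wrist_force'])
print(ray('s3s',252.4,178.8,101)[:2])
E
```

```text
[ 507.12706972 -118.54315128   40.25496753] [ 3.14144150e+00 -7.17830936e-05  3.10380466e+00] [ 0.99349691  0.6944885  -1.02044911  2.00461699  0.77518419  0.89349989
  1.07884517] [-1.09460263 -0.16437307 -0.42468075]
[528.45529658  77.08918783]
```

View pics/s4c.png

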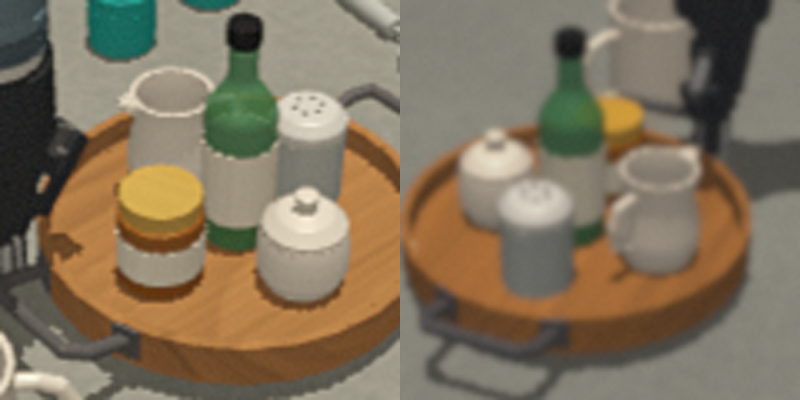

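```bash
python3 - <<'E'
from h import *
from plan import plan
k=10/3
C=np.array([570.5,25.5])
for n,u,v in(('s4',195+172.5/k-.5,160+92.5/k-.5),('s4s',190+258.5/k-.5,120+167.5/k-.5)):
    p=ray(n,u,v,101)[:2]; d=p-C; print(n,p,np.hypot(*d),np.degrees(np.arctan2(d[1],d[0]))%360)
# jug base bottom-rim check in side view: base centre pixel approx
for z,n in((26,'base'),(101,'rim')): print(n,(proj('s4s',[501,26,z])[0]-[190,120])*k)
plan((508.2,-118.4),3.104,[269,270.5,272,273,273,273])
E
```

```text
s4 [509.32249879  27.42884718] 61.20790068367443 178.19413668141556
s4s [509.10342396  29.46965177] 61.524772934505954 176.30063816300282
base [266.55531162 252.53809209]
rim [269.38253219 165.44285847]
[[-0.3, -0.1, 0], [-0.6, -0.2, 0], [-1.0, -0.4, 0], [-1.3, -0.4, 0], [-1.3, -0.4, 0], [-1.3, -0.4, 0]]
[-0.02, -0.05, -0.07, -0.09, -0.09, -0.09]
end [ 521.01916613 -123.28306158] 3.1939525311496233
```

The jug is at y ≈ 28 mm against the axis at ≈ 26 mm, well inside ±13.5 mm, and 61 mm in front of it. I'll back the finger off the leg, then lift.

>>> {"name": "drive_tool", "arguments": {
  "jaw": [0, 0, 0, 0, 0, 0, 0, 0, 0, 0, 0, 0, 0, 0, 0, 0],
  "xyz": [
    [0.5, 0, 0],
    [1.5, 0.2, 0],
    [2.5, 0.5, 0],
    [3, 0.8, 0],
    [3, 1, 0],
    [3, 1, -1],
    [3, 1, -3],
    [3, 1, -6],
    [3, 1, -9],
    [3, 1, -12],
    [3, 1, -15],
    [3, 1, -18],
    [3, 1, -20],
    [3, 1, -20],
    [3, 1, -20],
    [3, 1, -20]
  ],
  "spin": [0, 0, 0, 0, 0, 0, 0, 0, 0, 0, 0, 0, 0, 0, 0, 0]
}}

```text
time_s: 13.05
ee_pos: [476.8, -107.7, 239.3]
ee_rot: [3.141, -0.002, 3.104]
wrist_force: [-0.1, 0.8, -1.0]
width: -0.2
grip_force: 0.0
```

```bash
python3 - <<'E'
from h import *
c=snap('scene','s5'); d=snap('side','s5s')
cv2.imwrite('pics/s5c.png',np.hstack([cv2.resize(x['pixels'][sl][:,:,::-1],(400,400),interpolation=cv2.INTER_CUBIC) for x,sl in((c,np.s_[150:310,155:315]),(d,np.s_[120:240,190:310]))]))
print(manip.state()['ee_pos'])
E
```

```text
[ 476.75110026 -107.57451645  239.11253152]
```

View pics/s5c.png

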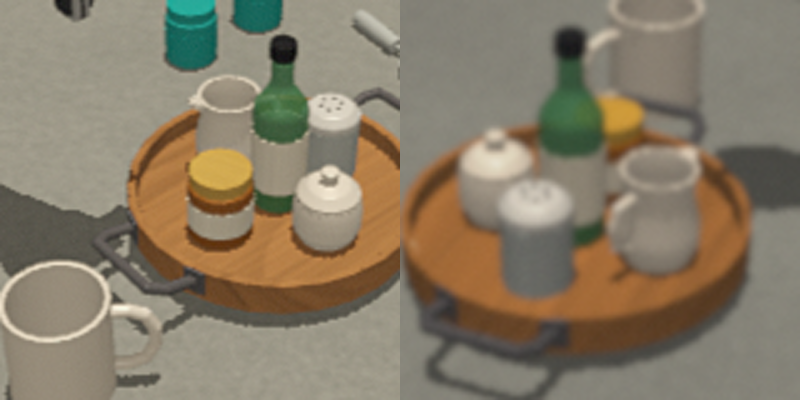

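The hand is clear, the tray hasn't moved since the last picture (jug in the right half still at (658,167)), and everything is upright. Handing in.

```bash
python3 -c "
from plant import job; print(job.job_done())"
```

```text
the job is handed in; nothing more can be done
None
```

I turned the tray by pushing one loop handle until the milk jug stood at the front, about 2–3 mm off the centre line by camera measurement; all five things stayed upright, the hand is clear, and the job is handed in (no verdict was returned).

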